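# Clip the lid of the glass food box shut

### The job

The larger glass food box has its white lid lying on, but its rim is not clipped down all round. With the fingertips press the rim down, one side after the other, until all four sides have clicked shut; press the side that carries the pull tab last, when the other three are shut, so the air can get out. Only press: leave the box standing where it is, do not pick up or lift it, and leave everything else on the worktop alone.

Things in the scene. Friction and masses are not known exactly. Their poses are not given: they have to be found in the camera images.
- food_box: glass food box with white lid, loose, about 0.9 kg, upright; lid 140 (its x) x 180 mm (its y), tub 124 x 164; origin under its centre, z up. The lid's middle panel (84 x 124 mm, top at 70 mm) is fixed; round it run four rim sections, one per side: long ones centred at x = +57 and -57 mm, short ones at y = -77 and +77 mm (the latter with the tab).
- long_a (a joint): long rim section at the box's +x side; value = travel down in m: 0 proud (8 mm above its shut place), 0.008 clicked shut. Over-centre snap: resists 5 to 8 N at first, nothing at 0.004, past that it snaps down by itself and stays; released earlier it springs up. Moves level along the box's z wherever along it it is pressed.
- long_b (a joint): long rim section at the box's -x side, may be already shut at the start; value = travel down in m: 0 proud (8 mm above its shut place), 0.008 clicked shut. Over-centre snap: resists 5 to 8 N at first, nothing at 0.004, past that it snaps down by itself and stays; released earlier it springs up. Moves level along the box's z wherever along it it is pressed.
- short_plain (a joint): short rim section at the box's -y side, no tab; value = travel down in m: 0 proud (8 mm above its shut place), 0.008 clicked shut. Over-centre snap: resists 5 to 8 N at first, nothing at 0.004, past that it snaps down by itself and stays; released earlier it springs up. Moves level along the box's z wherever along it it is pressed.
- short_tab (a joint): short rim section at the box's +y side, the one with the flat pull tab (36 mm wide, sticking 18 mm out of the rim, ribbed); to be shut last; value = travel down in m: 0 proud (8 mm above its shut place), 0.008 clicked shut. Over-centre snap: resists 5 to 8 N at first, nothing at 0.004, past that it snaps down by itself and stays; released earlier it springs up. Moves level along the box's z wherever along it it is pressed.
- long_a_top (a point): middle of the upper face of that section; the point rides with the section: 85 mm above the worktop when proud, 77 mm when shut. The point's x points out of the box, y along the section, z up. The section's upper face is 26 mm wide and 180 mm long.
- long_b_top (a point): middle of the upper face of that section; the point rides with the section: 85 mm above the worktop when proud, 77 mm when shut. The point's x points out of the box, y along the section, z up. The section's upper face is 26 mm wide and 180 mm long.
- short_plain_top (a point): middle of the upper face of that section; the point rides with the section: 85 mm above the worktop when proud, 77 mm when shut. The point's x points out of the box, y along the section, z up. The section's upper face is 26 mm wide and 86 mm long, between the ends of the two long sections (1 mm gaps).
- short_tab_top (a point): middle of the upper face of that section; the point rides with the section: 85 mm above the worktop when proud, 77 mm when shut. The point's x points out of the box, y along the section, z up. The section's upper face is 26 mm wide and 86 mm long, between the ends of the two long sections (1 mm gaps); the tab is not counted.
- small_box: bystander: smaller glass box of the same kind, 100 x 130 x 59 mm, its lid already shut all round, no tab; loose; origin under its centre
- garlic: bystander: garlic bulb, 50 mm, loose
- salt_shaker: bystander: salt shaker, 44 mm wide, 90 mm high, loose; origin under its centre
- jar_jam: bystander: jar with a black lid, 70 mm wide, 101 mm high, loose, behind the food box; origin under its centre. Wall cabinets hang over the back of the worktop, underside 0.5 m up: keep arm and wrist low there
- tin_tuna: bystander: flat tin, 86 mm wide, 40 mm high, loose, by the front edge; origin under its centre
- tumbler: bystander: clear drinking glass, 76 mm wide, 86 mm high, loose, on the strip in front of the sink; origin under its centre

How it is judged:
By the outcome, as a careful person would: the job done as asked, in the order asked, and still so for the second after the job is handed in, with the robot touching nothing.
It also fails if it takes over 48 s, if anything falls off the work surface, if the arm or the gripper's body presses on something with over 40 N, if the wrist force passes 120 N, or if a joint passes its speed limit or range.

### The arm

A 6-joint arm with a two-finger parallel gripper is mounted at the origin on a cart in front of the work surface, level with it; the furniture and walls round the work are solid. World frame = base frame: x ahead of the robot, y to its left, z up, the work surface at z = 0. Lengths are in mm, angles in rad, forces in N, time in s.
With the tool pointing down it reaches from about 300 to 775 mm from the base axis. Payload 14.6 kg.
Tool frame: the origin (TCP) lies at the very end of the fingers, on their centre line; the grasp point (between the pads) lies manip.grip_depth behind it (manip.grip_depth is the distance from the TCP to the grasp point, in mm); x points along the fingers, z is the direction in which the jaws open and shut, and the axes are right-handed (so a half turn about x gives the same grasp; the last joint's range is limited). The gripper opens to 94 mm and grips with 3 to 60 N. Pads are 16 mm wide; open, the fingers measure 119 mm over their backs; the gripper's body (75 mm by 177 mm) begins 78 mm behind the grasp point.
Start: joints at [-1.329, 0.3, 1.521, -0, 1.321, -0.067], TCP at [167.147, -523.976, 205.446] pointing down, gripper open.
Joint ranges: [-3.03, 3.03], [-0.79, 2.21], [0.23, 2.52], [-1.04, 4.18], [0, 3.07], [-2.55, 2.55]. Speed limits (rad/s): [2.22, 2.22, 2.57, 3.14, 3.14, 3.14].

### API

Orientations are given as [roll, pitch, yaw] about the fixed x, y, z axes, in that order (R = Rz(yaw) Ry(pitch) Rx(roll)).
In Python, from cell import manip gives the robot as it stands.
- The arm moves only by the tool step_arm, never from a script. Its argument "commands" is one flat list of numbers, 7 for each row, row after row: the shift along the tool's x, y, z in m, then the turn, a rotation vector about the tool's x, y, z in degrees, then the finger opening in m, from 0 to 0.094. A call has 1 to 5 rows; each row shifts and turns the commanded pose from where the row before left it, along the tool's axes as they then stand; what a row does not reach is not made up. A row lasts 1/8 s, in which the tool goes at most 62.5 mm and 10.7 degrees, less where a joint would pass 70% of its speed; a pose out of reach is approached as far as the arm can. A call with a gripper value outside its range is refused whole. The fingers move at their own pace and stop on an object; "squeeze" is the grip in N (left out, the last holds). Time passes only in rows, so rows that do not move let the fingers close. It gives the time, the measured TCP pose, the force and the opening at its end, in the units of the state.
- manip.read_state(): the state, without advancing time (a new reading comes with each control period).
- manip.camera(name): name is "side" or "top"; returns the picture (400x640x3 uint8, red, green, blue); there is no depth.
- manip.camera_model(name): a dict with "intrinsics" (3x3 intrinsics, pixels), "k1" (the pictures are not rectified: a ray, as slopes to the right and down, at radius r is drawn at 1 + k1 r^2 times it, then the intrinsics apply), "origin" and "orientation" of the camera in the world. Camera axes: x right, y up, looking along -z (the intrinsics and any distortion apply to the point x, -y, -z); pixel columns grow to the right and rows downward; lengths in mm; the calibration is good to about 2 mm. A picture is of the moment at which its call begins. camera_model takes no time and is no camera call.
- manip.sign_off(): hands the job in, once; it reports no verdict.
Trained networks look in the newest picture that a camera, given by its name, has taken for a name from the list of things; names that differ only in an ending like _2 or _b are one class to them, and where a whole thing is asked for, a point or a joint stands for the part that bears it (a point fixed in the world has none). Each returns a list of dicts, best first, with "score" (0 to 1); they miss things now and then, are a little off and sometimes report something else, mostly with a low value. They report only what shows in the picture. A call takes as long as a camera call.
- manip.find_in(thing, camera): "centre" ([row, column] in pixels, amid what is visible of it).
- manip.outline_of(thing, camera): "pixels" (400x640 bool, what is visible of it) and "centre" ([row, column] in pixels, amid what is visible of it).
The state is a dict: "clock": time; "joints": joint angles; "qd": joint speeds; "effort": joint torques, N m; "eef_pos": TCP position; "eef_rot": TCP orientation; "wrist_force": force on the tool from outside, world axes, zero at the start; "moment": the same for the moment, N m; "finger_gap": finger opening in mm.
Only numpy, scipy, OpenCV 4.12 (cv2) and the standard library are available. Lean on these libraries where they do the work, as an engineer would, in place of code of your own. Each camera call takes 0.05 s, during which the arm holds its last target. There are 200 camera calls.

## Working session

There is one attempt and no reset: what is moved stays moved. The work goes in short steps, Python scripts to look and compute and a tool call to move; the robot and the scene stay as the last step left them, time stands still between calls to the robot, and variables do not carry over. Pictures are saved under pics/ and viewed, about 8 in all and at most 12, crops included, and the job is handed in when it is done.

Besides the shell and the picture viewer there is one more tool, called after "Request:" by a JSON object that holds its "name" and its "arguments", one argument or row to a line. step_arm: Moves the arm, as the interface text tells. Its arguments: {"type":"object","properties":{"commands":{"type":"array"},"squeeze":{"type":"number"}},"required":["commands"]}

```bash
mkdir -p pics; cat > h.py <<'E'
import numpy as np, cv2
from cell import manip
from scipy.spatial.transform import Rotation as R
def model(n):
    m=manip.camera_model(n);K=np.array(m['intrinsics']);o=np.array(m['orientation'],float)
    Rm=o if o.shape==(3,3) else R.from_euler('xyz',o).as_matrix()
    return K,m['k1'],np.array(m['origin']),Rm
def proj(n,P):
    K,k,o,Rm=model(n);c=(np.atleast_2d(P)-o)@Rm
    s=np.c_[c[:,0]/-c[:,2],-c[:,1]/-c[:,2]];s=s*(1+k*(s**2).sum(1,keepdims=True))
    return np.c_[s,np.ones(len(s))]@K.T[:,:2]  # col,row
def back(n,uv,z):
    K,k,o,Rm=model(n);uv=np.atleast_2d(np.array(uv,float))
    d=np.c_[uv,np.ones(len(uv))]@np.linalg.inv(K).T;d=d[:,:2];s=d.copy()
    for _ in range(20): s=d/(1+k*(s**2).sum(1,keepdims=True))
    r=np.c_[s[:,0],-s[:,1],-np.ones(len(s))]@Rm.T
    return o+r*((z-o[2])/r[:,2:])
def save(n,f):
    im=manip.camera(n);cv2.imwrite('pics/'+f,np.ascontiguousarray(im[:,:,::-1]));return im
E
python3 - <<'E'
from h import *
print(manip.grip_depth, manip.read_state(), manip.camera_model('top'))
t=save('top','t0.png');s=save('side','s0.png')
cv2.imwrite('pics/both0.png',np.vstack([t,s])[:,:,::-1])
for n in ['food_box','small_box','short_tab','long_a','short_plain','jar_jam','salt_shaker','garlic','tin_tuna','tumbler']:
    for d in manip.find_in(n,'top')[:2]: print(n,d, back('top',[d['centre'][::-1]],77)[0].round())
E
```

```text
18.8 {'clock': 0.0, 'joints': array([-1.32860196e+00,  3.00426606e-01,  1.52161382e+00,  4.32325246e-05,
        1.32067785e+00, -6.65604507e-02]), 'qd': array([-0.00056221,  0.00035015, -0.00177335,  0.00057866,  0.00209476,
        0.00209196]), 'effort': array([-1.37742762e-03, -5.31807840e+01, -3.52734876e+01,  7.07960827e-02,
        2.44811102e-02, -9.80494201e-05]), 'eef_pos': array([ 167.09389243, -523.72060933,  204.89688353]), 'eef_rot': array([3.03784734, 1.56966993, 1.7757951 ]), 'wrist_force': array([-0.04095477, -0.3289864 ,  0.21785211]), 'moment': array([-0.00361295,  0.00693154,  0.00908669]), 'finger_gap': 94.0117097556784} {'intrinsics': array([[431.09015581,   0.        , 316.44772365],
       [  0.        , 431.09015581, 193.71066727],
       [  0.        ,   0.        ,   1.        ]]), 'k1': -0.11488051967267761, 'origin': array([ 305.94588949,  161.29456783, 1453.42371919]), 'orientation': array([ 0.18878747, -0.01191895, -1.55039812])}
food_box {'centre': [208.9, 277.5], 'score': 0.82} [516. 275.  77.]
small_box {'centre': [208.1, 195.8], 'score': 0.78} [513. 541.  77.]
short_tab {'centre': [192.4, 256.7], 'score': 0.82} [569. 345.  77.]
long_a {'centre': [191.6, 292.0], 'score': 0.76} [574. 230.  77.]
long_a {'centre': [224.0, 267.2], 'score': 0.55} [467. 306.  77.]
short_plain {'centre': [222.4, 296.1], 'score': 0.75} [474. 214.  77.]
jar_jam {'centre': [156.9, 265.4], 'score': 0.77} [689. 322.  77.]
salt_shaker {'centre': [158.2, 308.9], 'score': 0.56} [688. 178.  77.]
garlic {'centre': [184.4, 221.1], 'score': 0.51} [593. 463.  77.]
tin_tuna {'centre': [241.7, 369.6], 'score': 0.97} [417. -23.  77.]
tin_tuna {'centre': [194.8, 254.3], 'score': 0.34} [561. 352.  77.]
tumbler {'centre': [239.2, 437.0], 'score': 0.82} [ 428. -242.   77.]
```

View pics/t0.png

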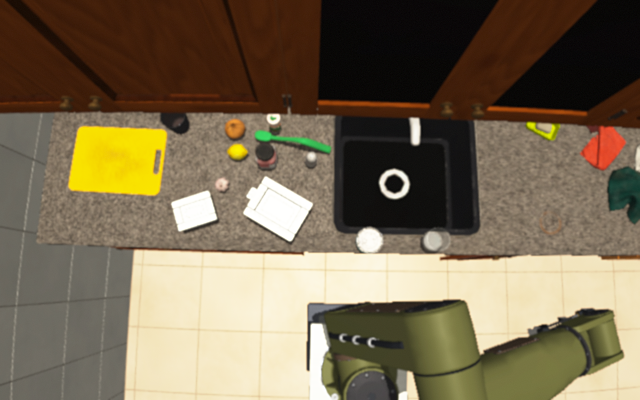

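View pics/s0.png

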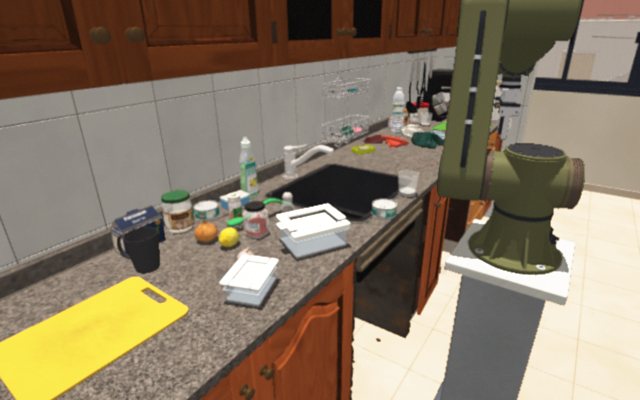

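The top view shows the box at about (278,209) with its tab at upper left (250,193). In the side view the lid is at (313,222). Next I fit the pose to the outlines and zoom in on the side view.

```bash
cat > fit.py <<'E'
from h import *
from scipy.optimize import minimize
def boxpts(x0,x1,y0,y1,z0,z1): return np.array([[x,y,z] for x in(x0,x1) for y in(y0,y1) for z in(z0,z1)],float)
LID=[boxpts(-70,70,-90,90,62,81),boxpts(-18,18,90,108,72,80)]
TUB=[boxpts(-62,62,-82,82,0,62)]
def W(p,P):
    c,s=np.cos(p[2]),np.sin(p[2]);return P@np.array([[c,-s,0],[s,c,0],[0,0,1]]).T+[p[0],p[1],0]
def sil(n,p,S=4):
    m=np.zeros((400*S,640*S),np.uint8)
    for b in LID+TUB:
        q=((proj(n,W(p,b))+.5)*S).round().astype(np.int32);cv2.fillConvexPoly(m,cv2.convexHull(q),1)
    return m
def iou(n,p,M): a=sil(n,p)>0; return (a&M).sum()/(a|M).sum()
E
python3 - <<'E'
from fit import *
Ms={}
for n in('top','side'):
    manip.camera(n)
    d=manip.outline_of('food_box',n)
    print(n,[(e['score'],e['centre'],e['pixels'].sum()) for e in d])
    Ms[n]=np.kron(d[0]['pixels'].astype(np.uint8),np.ones((4,4),np.uint8))>0
np.savez('masks.npz',**Ms)
for ns in (['top'],['side'],['top','side']):
    f=lambda q:-sum(iou(n,[q[0],q[1],q[2]/100],Ms[n]) for n in ns)
    r=min((minimize(f,[516,275,a],method='Nelder-Mead',options=dict(initial_simplex=[[516,275,a],[531,275,a],[516,290,a],[516,275,a+15]],xatol=.1,fatol=1e-4)) for a in(-42,-52,-62)),key=lambda r:r.fun)
    p=[r.x[0],r.x[1],r.x[2]/100];print(ns,np.round(p,3),r.fun)
def crop(n,x,y,w,h,k,f):
    im=cv2.imread(f);o=cv2.resize(im[y:y+h,x:x+w],None,fx=k,fy=k,interpolation=cv2.INTER_CUBIC);return o
def ov(o,n,x,y,k):
    for z,col in((77,(0,0,255)),(85,(0,200,0))):
        q=W(p,np.array([[-70,-90,z],[70,-90,z],[70,90,z],[-70,90,z]],float))
        u=((proj(n,q)+.5-[x,y])*k).astype(np.int32);cv2.polylines(o,[u],True,col,1)
a=crop('side',265,195,100,70,8,'pics/s0.png');b=crop('top',225,165,100,80,4,'pics/t0.png')
b2=b.copy();ov(b2,'top',225,165,4)
cv2.imwrite('pics/z1.png',a);cv2.imwrite('pics/z2.png',np.hstack([b,b2]))
E
```

```text
top [(0.78, [206.9, 276.1], np.int64(2506)), (0.37, [196.1, 255.1], np.int64(266))]
side []Traceback (most recent call last):
  File "<stdin>", line 7, in <module>
IndexError: list index out of range
```

```bash
cat > run.py <<'E'
from fit import *
Ms={}
for n in('top','side'):
  for _ in range(4):
    manip.camera(n)
    d=manip.outline_of('food_box',n)
    print(n,[(e['score'],e['centre'],e['pixels'].sum()) for e in d])
    if d and d[0]['pixels'].sum()>1500:
        Ms[n]=np.kron(d[0]['pixels'].astype(np.uint8),np.ones((4,4),np.uint8))>0;break
ps={}
for ns in (['top'],['side'],['top','side']):
    if not all(n in Ms for n in ns): continue
    f=lambda q:-sum(iou(n,[q[0],q[1],q[2]/100],Ms[n]) for n in ns)
    r=min((minimize(f,[516,275,a],method='Nelder-Mead',options=dict(initial_simplex=[[516,275,a],[531,275,a],[516,290,a],[516,275,a+15]],xatol=.1,fatol=1e-4)) for a in(-42,-52,-62)),key=lambda r:r.fun)
    p=[r.x[0],r.x[1],r.x[2]/100];ps[len(ps)]=p;print(ns,np.round(p,3),r.fun)
def crop(x,y,w,h,k,f):
    im=cv2.imread(f);return cv2.resize(im[y:y+h,x:x+w],None,fx=k,fy=k,interpolation=cv2.INTER_CUBIC)
def ov(o,n,x,y,k):
    for z,col in((77,(0,0,255)),(85,(0,200,0))):
        q=W(p,np.array([[-70,-90,z],[70,-90,z],[70,90,z],[-70,90,z]],float))
        u=((proj(n,q)+.5-[x,y])*k).astype(np.int32);cv2.polylines(o,[u],True,col,1)
a=crop(265,195,100,70,8,'pics/s0.png');b=crop(225,165,100,80,4,'pics/t0.png')
b2=b.copy();ov(b2,'top',225,165,4)
a2=crop(265,195,100,70,4,'pics/s0.png');ov(a2,'side',265,195,4)
cv2.imwrite('pics/z1.png',a);cv2.imwrite('pics/z2.png',np.vstack([np.hstack([b,b2]),np.hstack([a2,a2*0])]))
E
python3 run.py
```

```text
top [(0.71, [207.6, 278.1], np.int64(2465))]
side []
side [(0.59, [230.2, 311.6], np.int64(2851)), (0.43, [228.9, 319.7], np.int64(532))]
['top'] [ 5.20024e+02  2.76360e+02 -5.10000e-01] -0.9668463212025317
['side'] [525.19  272.45   -0.532] -0.9603452751817237
['top', 'side'] [ 5.20987e+02  2.76427e+02 -5.15000e-01] -1.905465923633975
```

View pics/z1.png

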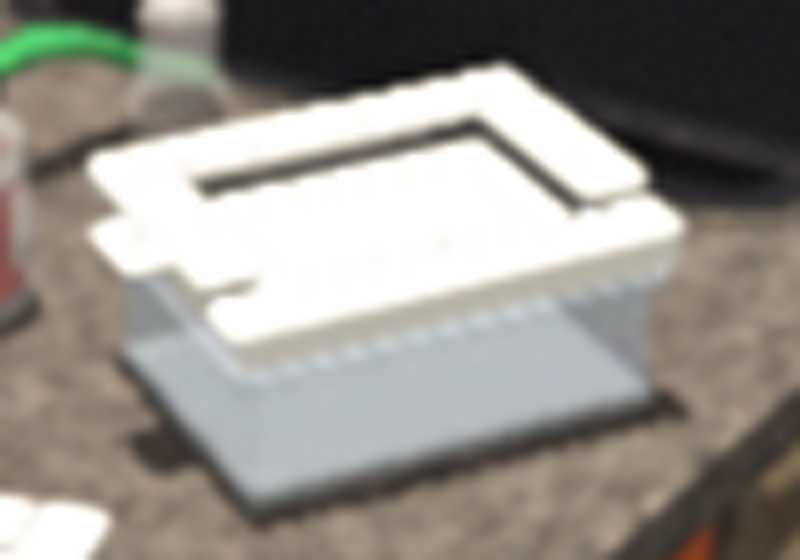

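View pics/z2.png

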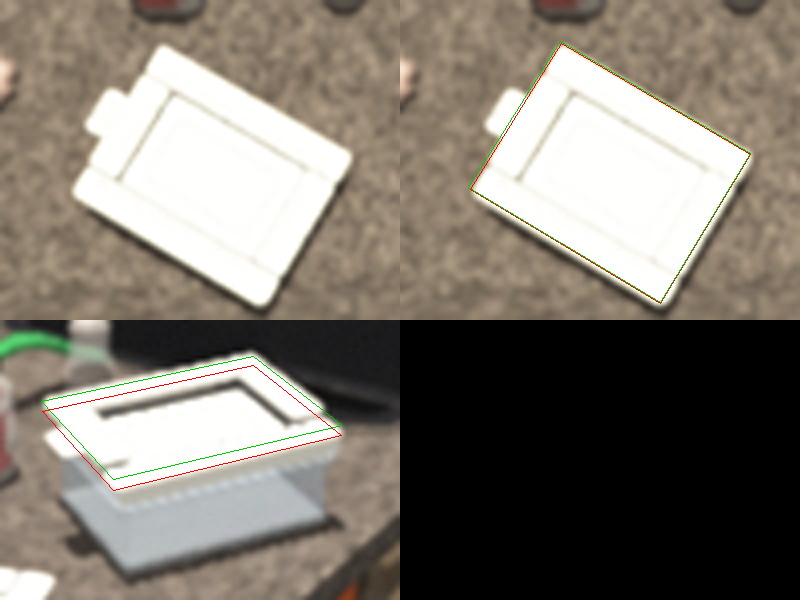

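Every side stands proud except long_b, the near long side, which is already shut. The fitted pose is about (519, 274) mm with yaw -29.5°. Planning the moves.

```bash
cat > plan.py <<'E'
import sys
from h import *
C=np.array([519,274.]);th=-.515
ux=np.array([np.cos(th),np.sin(th)]);uy=np.array([-ux[1],ux[0]])
T={'long_a':C+57*ux,'short_plain':C-77*uy,'short_tab':C+77*uy,'long_b':C-57*ux}
def plan(name,z,jaw=None):
    s=manip.read_state();Rc=R.from_euler('xyz',s['eef_rot']).as_matrix();p=np.array(s['eef_pos'])
    print('t',s['clock'],'pos',p.round(1),'F',s['wrist_force'].round(1),'jaw',Rc[:,2].round(3),'j',s['joints'].round(2),'gap',s['finger_gap'].round(1))
    t=np.r_[T[name],z];print(name,t.round(1),'shift tool mm',(Rc.T@(t-p)).round(1))
    if jaw is not None:
        for sg in(1,-1):
            zz=np.r_[sg*jaw,0];x=np.array([0,0,-1.]);G=np.c_[x,np.cross(zz,x),zz]
            print('rotvec deg',np.degrees(R.from_matrix(Rc.T@G).as_rotvec()).round(1),'shift after turn',(G.T@(t-p)).round(1))
E
python3 -c "
from plan import *
plan('long_a',130,uy);plan('short_plain',110,ux)"
```

```text
Traceback (most recent call last):
  File "plan.py", line 8, in plan
    print('t',s['clock'],'pos',p.round(1),'F',s['wrist_force'].round(1),'jaw',Rc[:,2].round(3),'j',s['joints'].round(2),'gap',s['finger_gap'].round(1))
                                                                                                                              ^^^^^^^^^^^^^^^^^^^^^
AttributeError: 'float' object has no attribute 'round'
```

```bash
sed -i "s/s\['finger_gap'\].round(1)/round(s['finger_gap'],1)/" plan.py
python3 -c "
from plan import *
plan('long_a',130,uy);plan('short_plain',110,ux)"
```

```text
t 1.1 pos [ 167.1 -524.   205.5] F [ 0.3 -0.3 -0.7] jaw [ 0.304 -0.953  0.   ] j [-1.33  0.3   1.52 -0.    1.32 -0.07] gap 93.8
long_a [568.6 245.9 130. ] shift tool mm [  75.4  616.4 -611.5]
rotvec deg [-132.8   -0.     0. ] shift after turn [ 75.5  29.8 867.8]
rotvec deg [47.2  0.   0. ] shift after turn [  75.5  -29.8 -867.8]
t 1.1 pos [ 167.1 -524.   205.5] F [ 0.3 -0.3 -0.7] jaw [ 0.304 -0.953  0.   ] j [-1.33  0.3   1.52 -0.    1.32 -0.07] gap 93.8
short_plain [481.1 207.  110. ] shift tool mm [  95.4  521.2 -601. ]
rotvec deg [-42.8   0.    0. ] shift after turn [ 95.5 790.8 -86.8]
rotvec deg [137.2   0.   -0. ] shift after turn [  95.5 -790.8   86.8]
```

Request:
{"name": "step_arm", "arguments": {
  "commands": [0, 0.036, -0.042, -8.56, 0, 0, 0, 0, 0.042, -0.036, -8.56, 0, 0, 0, 0, 0.047, -0.029, -8.56, 0, 0, 0, 0, 0.05, -0.022, -8.56, 0, 0, 0, 0, 0.053, -0.014, -8.56, 0, 0, 0],
  "squeeze": 10
}}

```text
clock: 1.72
eef_pos: [275.7, -269.2, 205.6]
eef_rot: [-0.226, 1.57, -0.736]
wrist_force: [0.9, 0.1, 0.2]
finger_gap: 47.4
```

Request:
{"name": "step_arm", "arguments": {
  "commands": [0, 0.055, -0.006, 0, 0, 0, 0, 0, 0.055, -0.006, 0, 0, 0, 0, 0, 0.055, -0.006, 0, 0, 0, 0, 0, 0.055, -0.006, 0, 0, 0, 0, 0, 0.055, -0.006, 0, 0, 0, 0]
}}

```text
clock: 2.35
eef_pos: [385.2, -14.9, 205.8]
eef_rot: [0.326, 1.57, -0.189]
wrist_force: [0.5, -1.5, 0.3]
finger_gap: 0.8
```

```bash
python3 -c "
from plan import *
plan('short_plain',120,ux)"
```

```text
t 2.35 pos [385.2 -14.9 205.8] F [ 0.5 -1.5  0.3] jaw [ 0.87  -0.492  0.001] j [-0.13 -0.08  1.94 -0.    1.28  0.38] gap 0.8
short_plain [481.1 207.  120. ] shift tool mm [ 85.9 240.3 -25.9]
rotvec deg [ 0.   0.1 -0. ] shift after turn [ 85.8 240.3 -25.8]
rotvec deg [-1.8e+02  0.0e+00  1.0e-01] shift after turn [  85.8 -240.3   25.8]
```

Request:
{"name": "step_arm", "arguments": {
  "commands": [0.005, 0.06, -0.006, 0, 0, 0, 0, 0.01, 0.06, -0.006, 0, 0, 0, 0, 0.02, 0.06, -0.006, 0, 0, 0, 0, 0.03, 0.055, -0.005, 0, 0, 0, 0, 0, 0, 0, 0, 0, 0, 0]
}}

```text
clock: 2.98
eef_pos: [479.2, 200.1, 137.8]
eef_rot: [-2.341, 1.566, -2.853]
wrist_force: [-0.4, -0.3, -0.1]
finger_gap: 0.4
```

```bash
python3 -c "
from plan import *
plan('short_plain',88,ux)
a=save('side','s1.png')[150:290,225:385];b=save('top','t1.png')[150:260,210:350]
f=lambda a:cv2.resize(a,(640,int(a.shape[0]*640/a.shape[1])),interpolation=cv2.INTER_CUBIC)
cv2.imwrite('pics/z3.png',cv2.resize(np.vstack([f(a),f(b)]),(480,int(480*1063/640)*1))[:,:,::-1][:798])"
```

```text
t 2.975 pos [479.2 200.1 137.8] F [-0.4 -0.3 -0.1] jaw [ 0.872 -0.49  -0.004] j [0.32 0.3  1.68 0.   1.16 0.84] gap 0.4
short_plain [481.1 207.   88. ] shift tool mm [49.8  7.2 -1.5]
rotvec deg [ 0.2 -0.2  0.2] shift after turn [49.8  7.  -1.7]
rotvec deg [-179.8   -0.3   -0.3] shift after turn [49.8 -7.   1.7]
```

View pics/z3.png

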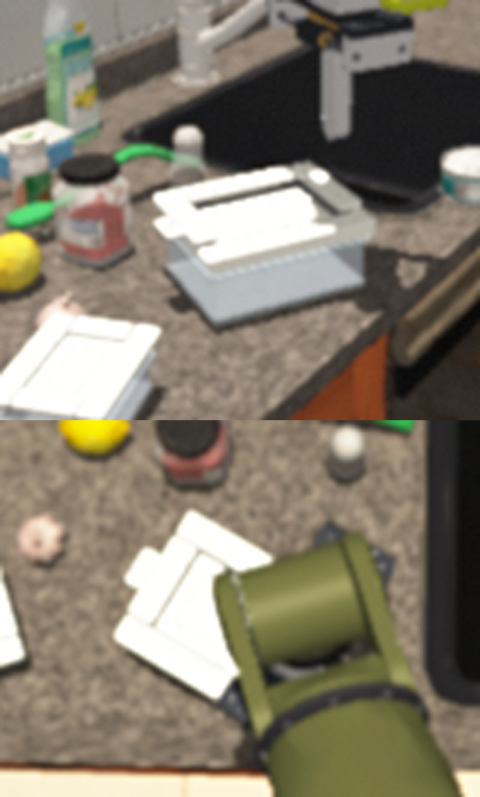

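The fingers hover over the short side without the tab, clear of everything. Lowering.

Request:
{"name": "step_arm", "arguments": {
  "commands": [0, 0.0065, -0.0015, 0, 0, 0, 0, 0.022, 0, 0, 0, 0, 0, 0, 0.022, 0, 0, 0, 0, 0, 0, 0.005, 0, 0, 0, 0, 0, 0, 0, 0, 0, 0, 0, 0, 0]
}}

```text
clock: 3.7
eef_pos: [482.2, 204.1, 92.9]
eef_rot: [0.886, 1.57, 0.37]
wrist_force: [-0.5, -0.5, -0.2]
finger_gap: 0.6
```

```bash
python3 -c "
from plan import *
plan('short_plain',77,ux)"
```

```text
t 3.7 pos [482.2 204.1  92.9] F [-0.5 -0.5 -0.2] jaw [ 0.87  -0.493  0.001] j [0.33 0.36 1.72 0.   1.06 0.85] gap 0.6
short_plain [481.1 207.   77. ] shift tool mm [15.9  1.9 -2.4]
rotvec deg [-0.   0.  -0.1] shift after turn [15.9  2.  -2.4]
rotvec deg [ 1.8e+02 -1.0e-01 -1.0e-01] shift after turn [15.9 -2.   2.4]
```

Request:
{"name": "step_arm", "arguments": {
  "commands": [0.005, 0.002, -0.002, 0, 0, 0, 0, 0.004, 0, 0, 0, 0, 0, 0, 0, 0, 0, 0, 0, 0, 0]
}}

```text
clock: 4.08
eef_pos: [481.2, 207.3, 83.1]
eef_rot: [1.086, 1.57, 0.571]
wrist_force: [0.5, 2.0, 2.2]
finger_gap: 0.4
```

Request:
{"name": "step_arm", "arguments": {
  "commands": [0.003, 0, 0, 0, 0, 0, 0, 0, 0, 0, 0, 0, 0, 0]
}}

```text
clock: 4.32
eef_pos: [480.8, 206.9, 79.6]
eef_rot: [-2.14, 1.57, -2.655]
wrist_force: [-1.1, 0.8, -0.1]
finger_gap: 0.4
```

Request:
{"name": "step_arm", "arguments": {
  "commands": [0.003, 0, 0, 0, 0, 0, 0, 0, 0, 0, 0, 0, 0, 0]
}}

```text
clock: 4.58
eef_pos: [481.1, 207.0, 77.3]
eef_rot: [0.602, 1.571, 0.087]
wrist_force: [-2.9, -0.9, 5.2]
finger_gap: 0.5
```

Request:
{"name": "step_arm", "arguments": {
  "commands": [0.002, 0, 0, 0, 0, 0, 0, 0, 0, 0, 0, 0, 0, 0]
}}

```text
clock: 4.82
eef_pos: [481.3, 207.1, 76.9]
eef_rot: [0.734, 1.57, 0.219]
wrist_force: [-11.3, -4.4, 28.1]
finger_gap: 0.2
```

Request:
{"name": "step_arm", "arguments": {
  "commands": [-0.017, 0, 0, 0, 0, 0, 0, -0.015, 0, 0, 0, 0, 0, 0, 0, 0.04, 0.03, 0, 0, 0, 0, 0, 0.037, 0.027, 0, 0, 0, 0, 0, 0, 0, 0, 0, 0, 0]
}}

```text
clock: 5.45
eef_pos: [570.0, 246.6, 106.4]
eef_rot: [-2.419, 1.571, -2.934]
wrist_force: [-0.8, -0.4, 0.6]
finger_gap: 0.7
```

```bash
python3 -c "
from plan import *
plan('long_a',77,ux)"
```

```text
t 5.45 pos [570.  246.6 106.4] F [-0.8 -0.4  0.6] jaw [ 0.87  -0.492 -0.   ] j [0.35 0.55 1.41 0.   1.18 0.86] gap 0.7
long_a [568.6 245.9  77. ] shift tool mm [29.4 -1.3 -0.8]
rotvec deg [ 0. -0.  0.] shift after turn [29.4 -1.3 -0.8]
rotvec deg [-180.   -0.   -0.] shift after turn [29.4  1.3  0.8]
```

Request:
{"name": "step_arm", "arguments": {
  "commands": [0.012, -0.001, -0.001, 0, 0, 0, 0, 0.008, 0, 0, 0, 0, 0, 0, 0, 0, 0, 0, 0, 0, 0]
}}

```text
clock: 5.82
eef_pos: [566.6, 245.4, 86.5]
eef_rot: [-2.254, 1.57, -2.769]
wrist_force: [0.5, -2.1, -0.7]
finger_gap: 1.0
```

Request:
{"name": "step_arm", "arguments": {
  "commands": [0.004, 0, 0, 0, 0, 0, 0, 0, 0, 0, 0, 0, 0, 0]
}}

```text
clock: 6.08
eef_pos: [567.2, 245.6, 83.2]
eef_rot: [0.749, 1.57, 0.234]
wrist_force: [-1.1, -1.3, 2.7]
finger_gap: 0.5
```

Request:
{"name": "step_arm", "arguments": {
  "commands": [0.003, 0, 0, 0, 0, 0, 0, 0, 0, 0, 0, 0, 0, 0]
}}

```text
clock: 6.32
eef_pos: [567.1, 245.6, 79.5]
eef_rot: [-2.315, 1.57, -2.83]
wrist_force: [-0.9, 0.3, 0.2]
finger_gap: 0.2
```

Request:
{"name": "step_arm", "arguments": {
  "commands": [0.003, 0, 0, 0, 0, 0, 0, 0, 0, 0, 0, 0, 0, 0]
}}

```text
clock: 6.58
eef_pos: [567.3, 245.7, 77.3]
eef_rot: [0.89, 1.57, 0.375]
wrist_force: [-2.0, -1.2, 4.5]
finger_gap: 0.4
```

Same signature as the first side: about 5 N of resistance, then a free drop, then firm contact at 77. I lift, move over the tab side and check before pressing it.

Request:
{"name": "step_arm", "arguments": {
  "commands": [-0.017, 0, 0, 0, 0, 0, 0, -0.018, 0, 0, 0, 0, 0, 0, -0.03, 0.04, -0.03, 0, 0, 0, 0, -0.02, 0.038, -0.026, 0, 0, 0, 0, 0, 0, 0, 0, 0, 0, 0]
}}

```text
clock: 7.2
eef_pos: [556.8, 344.1, 164.8]
eef_rot: [1.07, 1.567, 0.559]
wrist_force: [-0.1, -0.1, -0.3]
finger_gap: 0.7
```

```bash
python3 -c "
from plan import *
plan('short_tab',107,ux)
a=save('side','s2.png')[165:265,255:375];b=save('top','t2.png')[150:250,210:330]
f=lambda a:cv2.resize(a,(480,400),interpolation=cv2.INTER_CUBIC)[:,:,::-1]
cv2.imwrite('pics/z4.png',cv2.resize(a,None,fx=6,fy=6,interpolation=cv2.INTER_CUBIC)[:,:,::-1])"
```

```text
t 7.2 pos [556.8 344.1 164.8] F [-0.1 -0.1 -0.3] jaw [ 0.872 -0.49   0.002] j [0.5  0.56 1.24 0.   1.33 1.01] gap 0.7
short_tab [556.9 341.  107. ] shift tool mm [57.8 -2.8  1.5]
rotvec deg [ 0.2  0.1 -0.2] shift after turn [57.8 -2.6  1.7]
rotvec deg [-179.8    0.3    0.2] shift after turn [57.8  2.6 -1.7]
```

View pics/z4.png

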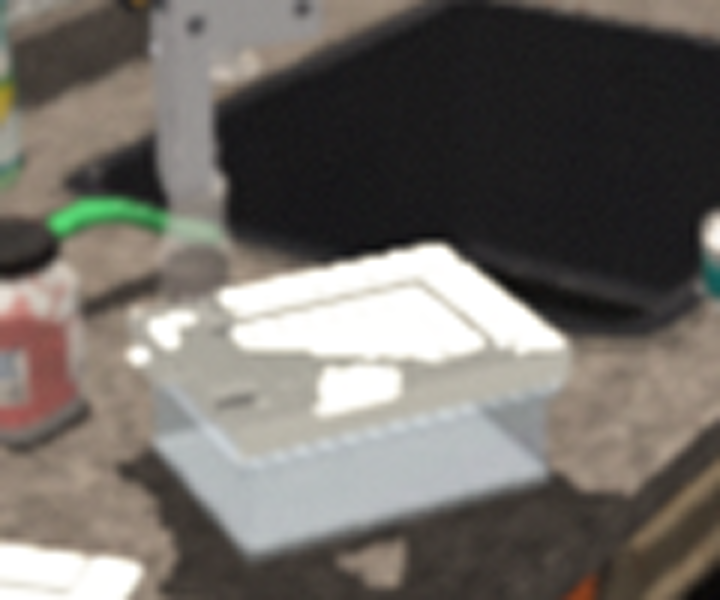

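The far long side and the plain short side are now flush, with only the hairline panel groove showing. The tab side is still proud, with a dark gap at (235,400). Pressing it now.

Request:
{"name": "step_arm", "arguments": {
  "commands": [0.025, -0.003, 0.001, 0, 0, 0, 0, 0.025, 0, 0, 0, 0, 0, 0, 0.015, 0, 0, 0, 0, 0, 0, 0.01, 0, 0, 0, 0, 0, 0, 0, 0, 0, 0, 0, 0, 0]
}}

```text
clock: 7.92
eef_pos: [556.4, 337.7, 86.8]
eef_rot: [-1.983, 1.57, -2.499]
wrist_force: [0.4, -0.1, 0.1]
finger_gap: 0.4
```

```bash
python3 -c "
from plan import *
plan('short_tab',77,ux)"
```

```text
t 7.925 pos [556.4 337.7  86.8] F [ 0.4 -0.1  0.1] jaw [ 0.87  -0.493 -0.   ] j [ 0.49  0.63  1.32 -0.    1.19  1.  ] gap 0.4
short_tab [556.9 341.   77. ] shift tool mm [ 9.8  3.1 -1.2]
rotvec deg [-0. -0.  0.] shift after turn [ 9.8  3.1 -1.2]
rotvec deg [180.   0.   0.] shift after turn [ 9.8 -3.1  1.2]
```

Request:
{"name": "step_arm", "arguments": {
  "commands": [0, 0.003, -0.001, 0, 0, 0, 0, 0.004, 0, 0, 0, 0, 0, 0, 0, 0, 0, 0, 0, 0, 0]
}}

```text
clock: 8.3
eef_pos: [557.1, 341.4, 83.3]
eef_rot: [1.175, 1.57, 0.66]
wrist_force: [0.7, 1.6, 2.1]
finger_gap: 0.4
```

Request:
{"name": "step_arm", "arguments": {
  "commands": [0.003, 0, 0, 0, 0, 0, 0, 0, 0, 0, 0, 0, 0, 0]
}}

```text
clock: 8.55
eef_pos: [556.5, 340.8, 79.3]
eef_rot: [-2.029, 1.569, -2.544]
wrist_force: [-1.0, -0.5, 0.0]
finger_gap: 0.5
```

Request:
{"name": "step_arm", "arguments": {
  "commands": [0.003, 0, 0, 0, 0, 0, 0, 0, 0, 0, 0, 0, 0, 0]
}}

```text
clock: 8.8
eef_pos: [556.9, 341.0, 77.3]
eef_rot: [0.728, 1.571, 0.213]
wrist_force: [-1.7, -1.4, 5.8]
finger_gap: 0.6
```

Snapped. I lift and retreat towards the robot's right, then check.

Request:
{"name": "step_arm", "arguments": {
  "commands": [-0.02, 0, 0, 0, 0, 0, 0, -0.045, 0, 0, 0, 0, 0, 0, -0.055, 0, 0, 0, 0, 0, 0, 0, -0.06, -0.01, 0, 0, 0, 0, 0, -0.06, -0.01, 0, 0, 0, 0]
}}

```text
clock: 9.43
eef_pos: [479.5, 245.5, 198.3]
eef_rot: [0.864, 1.569, 0.35]
wrist_force: [1.2, -0.1, 1.2]
finger_gap: 0.8
```

Request:
{"name": "step_arm", "arguments": {
  "commands": [0, -0.06, 0, 0, 0, 0, 0, 0, -0.06, 0, 0, 0, 0, 0, 0, -0.06, 0, 0, 0, 0, 0, 0, -0.06, 0, 0, 0, 0, 0, 0, -0.06, 0, 0, 0, 0, 0]
}}

```text
clock: 10.05
eef_pos: [331.6, -15.8, 198.0]
eef_rot: [0.308, 1.569, -0.207]
wrist_force: [0.1, -0.2, 0.3]
finger_gap: 0.8
```

Request:
{"name": "step_arm", "arguments": {
  "commands": [0, -0.06, 0, 0, 0, 0, 0, 0, -0.06, 0, 0, 0, 0, 0, 0, 0, 0, 0, 0, 0, 0, 0, 0, 0, 0, 0, 0, 0, 0, 0, 0, 0, 0, 0, 0]
}}

```text
clock: 10.68
eef_pos: [274.8, -117.0, 197.2]
eef_rot: [0.462, 1.571, -0.05]
wrist_force: [0.2, 0.5, -0.6]
finger_gap: 0.5
```

```bash
python3 -c "
from plan import *
a=save('side','s3.png')[195:265,265:365];b=save('top','t3.png')[150:260,170:330]
cv2.imwrite('pics/z5.png',cv2.resize(a,None,fx=8,fy=8,interpolation=cv2.INTER_CUBIC)[:,:,::-1])
c=cv2.imread('pics/t0.png')[150:260,150:350];d=cv2.imread('pics/t3.png')[150:260,150:350]
cv2.imwrite('pics/z6.png',cv2.resize(np.hstack([c,d]),None,fx=2,fy=2))
cv2.imwrite('pics/z6.png',np.vstack([cv2.resize(x,None,fx=2.6,fy=2.6,interpolation=cv2.INTER_CUBIC) for x in(c,d)]))"
```

```text
(no output)
```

View pics/z5.png

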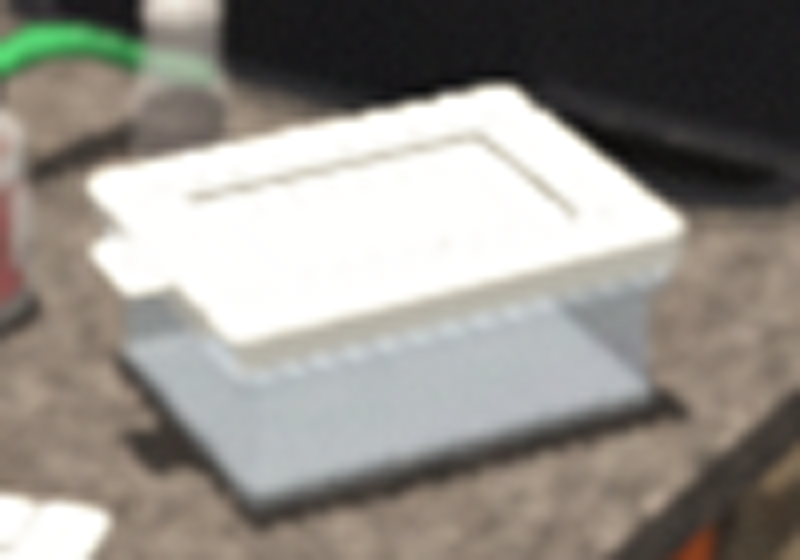

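View pics/z6.png

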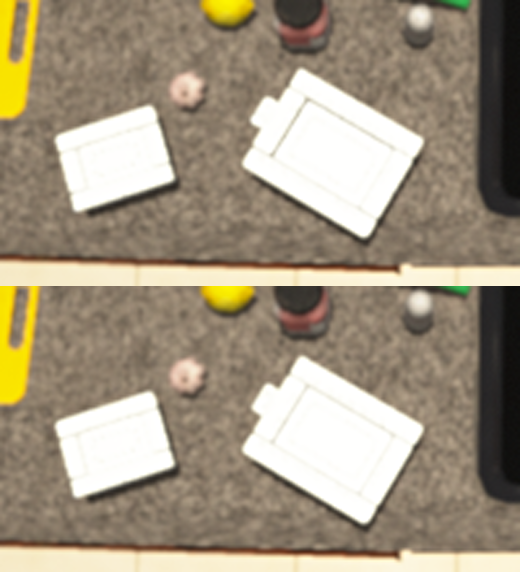

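All four sides are level, and neither the box nor its neighbours have moved. Handing in.

```bash
python3 -c "
from cell import manip
print(manip.sign_off())"
```

```text
the job is handed in; nothing more can be done
None
```

The lid of the larger box is now shut on all four sides, and the job is handed in at about 11 s of the 48 s allowed.

- **What I did:** The near long side (long_b) was already shut in the pictures, so I left it alone. With the fingers closed I pressed the plain short side, then the far long side (long_a), and the tab side last.
- **Press readings:** Each pressed side pushed back lightly at about 83 mm, then the force dropped away as it snapped down. Firm contact followed at about 77 mm, the shut height. The highest force I read was about 31 N, on the first side.
- **Picture checks:** Before the tab press, the side view showed the other three sides flush and the tab side still proud. The last views show all four sides level. Neither the box nor the nearby things had visibly moved, and the arm was clear.
- **Checks that disagreed:** The outline network missed the box in the side camera twice. The separate top and side pose fits differed by about 5 mm, but the combined fit was accurate enough for the 26 mm wide rims.

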